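Stand the pastry brush to dry

TASK

The pastry brush was left bristles-down in the blue crock, which ruins it. Pull it out by its wooden handle, turn it end for end, and stand it in the white crock with the handle all the way down and the bristles sticking out, then let go. Never grip it by the bristles, and leave the tea mug, the loaf and the flour shaker where they are.

Things in the scene. Friction and masses are not known exactly. Their poses are not given: they have to be found in the camera images.
- brush: Round wooden pastry brush, 270 mm long, about 90 g, balanced at the middle of its length, where this origin lies on its axis. Its z axis runs along it from handle end to bristle tip; x and y are square to it. Pale wooden handle 20 mm in diameter for the first 190 mm, steel ferrule 26 mm in diameter for the next 35 mm, then 45 mm of bristles. It starts bristles-down in the blue crock.
- handle_end (a point): Centre of the brush's plain wooden end, 135 mm from its middle (the handle's rim is bevelled to 16 mm across here).
- bristle_tip (a point): Centre of the flat tip of the bristles, 135 mm from the brush's middle.
- bristles: The straw-coloured bristle head, stiff, 45 mm long and 23 to 28 mm in diameter; part of the brush and never to be gripped. Its origin and axes are those of the brush (the origin is in the middle of the brush, not of the bristles).
- blue_crock_floor (a point): Centre of the inside floor of the blue glazed crock with a white band, where the brush starts. A straight round cup, fixed on a wooden stand (150 x 90 mm foot) and leaning: its axis rises 38 degrees above level, mouth away from the robot. 42 mm bore, 54 mm outside, 95 mm deep; floor centre 62 mm above the counter. The brush in it leans on the rim about 10 degrees below the crock's axis.
- blue_crock_mouth (a point): Centre of the blue crock's mouth, in the plane of its rim, 95 mm from the floor centre along its axis, 120 mm above the counter.
- white_crock_floor (a point): Centre of the inside floor of the white crock with a blue band, empty at the start. Fixed, and of the same shape, size, lean and stand as the blue one: axis 38 degrees above level, 42 mm bore, 54 mm outside, 95 mm deep. The two crocks may stand either way round, left and right, and each is turned a little.
- white_crock_mouth (a point): Centre of the white crock's mouth, in the plane of its rim, 95 mm from the floor centre along its axis.
- white_crock_beyond (a point): A point in the air on the white crock's axis, 270 mm from its floor centre through the mouth: where the bristle tip would be with the brush fully in and exactly in line. A released brush droops up to 13 degrees, so its tip settles some 60 mm below this point.
- tea_mug: Red mug, 76 mm in diameter, 85 mm high, with a side handle; origin at the centre of its underside. Stands in front of and between the crocks, to be left alone.
- loaf: Round golden loaf with pale cuts, 170 mm in diameter, 62 mm high; origin at the centre of its underside. To be left alone.
- flour_shaker: Aluminium flour shaker, 68 mm in diameter, 120 mm high, upright; origin at the centre of its underside. To be left alone.

How it is judged:
By the outcome, as a careful person would: the job done as asked, in the order asked, and still so for the second after the job is handed in, with the robot touching nothing.
It also fails if it takes over 48 s, if anything falls off the work surface, if the arm or the gripper's body presses on something with over 40 N, if the wrist force passes 120 N, or if a joint passes its speed limit or range.

ROBOT

A 6-joint arm with a two-finger parallel gripper is mounted at the origin on the work surface. World frame = base frame: x ahead of the robot, y to its left, z up, the work surface at z = 0. Lengths are in m, angles in rad, forces in N, time in s.
With the tool pointing down it reaches from about 0.4 to 0.825 m from the base axis. Payload 7 kg.
Tool frame: the origin (TCP) lies on the mounting face of the last link; the fingertips stand arm.tcp_to_tips ahead of it and the grasp point (between the pads) lies 159 mm ahead of it (arm.tcp_to_tips is the distance from the TCP to the fingertips, in m); z points along the fingers, y is the direction in which the jaws open and shut (so a half turn about z gives the same grasp; the last joint's range is limited). The gripper opens to 88 mm and grips with 3 to 60 N. Pads are 19 mm wide; open, the fingers measure 130 mm over their backs; the gripper's body (78 mm by 193 mm) begins 47 mm behind the grasp point.
Start: joints at [-0.876, 0.359, 0.012, 0, -1.224, -0.288], TCP at [0.267, -0.62, 0.405] pointing down, gripper open.
Joint ranges: [-3.07, 3.07], [-1.43, 2.12], [-1.02, 1.25], [-3.03, 1.67], [-3.05, -0], [-3.03, 3.03]. Speed limits (rad/s): [2.39, 2.39, 3.01, 3.14, 3.14, 3.14].

INTERFACE

Orientations are given as [roll, pitch, yaw] about the fixed x, y, z axes, in that order (R = Rz(yaw) Ry(pitch) Rx(roll)).
In Python, from station import arm, cams, job_done, finder gives the robot as it stands.
- The arm moves only by the tool play_rows, never from a script. Its argument "targets" is a list that holds one entry, the list of rows, each a list of 4 numbers: the shift along the tool's x, y, z in m, then the turn about the tool's z in degrees. A call has 1 to 5 rows; each row is the pose to reach, as a shift and turn from the pose commanded when the call began, along the tool's axes at that moment; what a row does not reach only later rows make up. A row lasts 1/8 s, in which the tool goes at most 62.5 mm and 10.7 degrees, less where a joint would pass 70% of its speed; a pose out of reach is approached as far as the arm can. A call with a gripper value outside its range is refused whole. "grip" is the closure in counts, from 0 (fully open) to 255 (shut), set as the call begins (left out, the last holds). The fingers move at their own pace and stop on an object; "newtons" is the grip in N (left out, the last holds). Time passes only in rows, so rows that repeat a pose let the fingers close. It gives the time, the measured TCP pose, the force and the opening at its end, in the units of the state.
- arm.get_state(): the state, without advancing time (a new reading comes with each control period).
- cams.grab_frame(name): name is "scene" or "side" or "wrist"; returns (picture, depth): 384x512x3 uint8, red, green, blue; 384x512 float32, m along the optical axis (not along the pixel's ray), 0 where there is no reading.
- cams.camera_params(name): a dict with "intrinsics" (3x3 intrinsics, pixels), "position" and "attitude" of the camera in the world. Camera axes: x right, y down, z forward; pixel columns grow to the right and rows downward; lengths in m; the calibration is good to about 2 mm. A picture is of the moment at which its call begins: read the wrist's pose just before it. camera_params takes no time and is no camera call; for the wrist camera it gives the pose at the moment of the call.
- job_done(): hands the job in, once; it reports no verdict.
Trained networks look in the newest picture that a camera, given by its name, has taken for a name from the list of things; names that differ only in an ending like _2 or _b are one class to them, and where a whole thing is asked for, a point or a joint stands for the part that bears it (a point fixed in the world has none). Each returns a list of dicts, best first, with "score" (0 to 1); they miss things now and then, are a little off and sometimes report something else, mostly with a low value. They report only what shows in the picture. A call takes as long as a camera call.
- finder.find_in(camera, query): "xyz" ([x, y, z] in m, in world coordinates, good to about 4 mm: the middle of the surface that is visible of it).
- finder.masks_of(camera, query): "mask" (384x512 bool, what is visible of it).
The state is a dict: "t": time; "q": joint angles; "qd": joint speeds; "joint_efforts": joint torques, N m; "eef_pos": TCP position; "ee_rot": TCP orientation; "force": force on the tool from outside, world axes, zero at the start; "moment": the same for the moment, N m; "width": finger opening in m.
Only numpy, scipy, OpenCV 4.12 (cv2) and the standard library are available. Lean on these libraries where they do the work, as an engineer would, in place of code of your own. Each camera call takes 0.05 s, during which the arm holds its last target. There are 200 camera calls.

## Working session

There is one attempt and no reset: what is moved stays moved. The work goes in short steps, Python scripts to look and compute and a tool call to move; the robot and the scene stay as the last step left them, time stands still between calls to the robot, and variables do not carry over. Pictures are saved under pics/ and viewed, about 8 in all and at most 12, crops included, and the job is handed in when it is done.

Besides the shell and the picture viewer there is one more tool, called after "Emit:" by a JSON object that holds its "method" and its "body", one argument or row to a line. play_rows: Moves the arm, as the interface text tells. Its arguments: {"type":"object","properties":{"targets":{"type":"array","items":{"type":"array","items":{"type":"array","items":{"type":"number"}}}},"grip":{"type":"number"},"newtons":{"type":"number"}},"required":["targets"]}

```bash
ls; mkdir -p pics
cat > h.py <<'E'
import numpy as np,cv2
from station import arm,cams,job_done,finder
from scipy.spatial.transform import Rotation as R
def rot(a):
    a=np.array(a,float)
    return a if a.shape==(3,3) else (R.from_quat(a) if a.size==4 else R.from_euler('xyz',a)).as_matrix()
def cloud(n):
    p=cams.camera_params(n);im,d=cams.grab_frame(n);K=np.array(p['intrinsics'])
    v,u=np.mgrid[:384,:512]
    c=np.stack([(u-K[0,2])/K[0,0]*d,(v-K[1,2])/K[1,1]*d,d],-1)
    return im,d,c@rot(p['attitude']).T+np.array(p['position'])
def save(im,n): cv2.imwrite(f'pics/{n}.png',im[...,::-1])
E
python3 - <<'E'
from h import *
np.set_printoptions(precision=4,suppress=True)
print(arm.get_state(),arm.tcp_to_tips)
ims=[]
for n in('scene','side'):
    print(cams.camera_params(n))
    im,d,c=cloud(n);ims.append(im)
    for q in('brush','bristles','handle_end','blue_crock_floor','blue_crock_mouth','white_crock_floor','white_crock_mouth','tea_mug','loaf','flour_shaker'):
        r=finder.find_in(n,q);print(n,q,[(np.round(x['xyz'],3),round(x['score'],2)) for x in r[:2]])
save(cv2.resize(np.vstack(ims),(600,900))[:, :] if 0 else np.vstack([cv2.resize(i,(400,300)) for i in ims]),'a')
E
```

```text
pics
{'t': 0.0, 'q': array([-0.8759,  0.3594,  0.011 , -0.0004, -1.2241, -0.2881]), 'qd': array([-0.0017, -0.0007, -0.0004, -0.0016, -0.0015,  0.0003]), 'joint_efforts': array([  0.0014, -58.2715,  29.3061,   6.9973,   0.0067,  -0.0002]), 'eef_pos': array([ 0.267 , -0.6197,  0.4037]), 'ee_rot': array([ 3.1399, -0.0001, -2.7349]), 'force': array([-0.344 ,  0.6552,  0.3395]), 'moment': array([-0.0061, -0.0116, -0.0252]), 'width': 0.08766890470516152} 0.1781
{'intrinsics': array([[364.5073,   0.    , 248.363 ],
       [  0.    , 364.5073, 189.4372],
       [  0.    ,   0.    ,   1.    ]]), 'position': array([ 1.1428, -0.0722,  1.0848]), 'attitude': array([-2.5846,  0.0065,  1.4617])}
scene brush [(array([0.586, 0.175, 0.16 ]), 0.66)]
scene bristles []
scene handle_end [(array([0.582, 0.176, 0.157]), 0.73), (array([0.501, 0.398, 0.093]), 0.35)]
scene blue_crock_floor [(array([0.504, 0.15 , 0.014]), 0.59)]
scene blue_crock_mouth [(array([0.499, 0.152, 0.016]), 0.87)]
scene white_crock_floor [(array([ 0.508, -0.141,  0.013]), 0.73)]
scene white_crock_mouth [(array([ 0.512, -0.142,  0.016]), 0.63)]
scene tea_mug [(array([0.688, 0.003, 0.044]), 0.85), (array([0.501, 0.4  , 0.094]), 0.2)]
scene loaf [(array([ 0.533, -0.395,  0.049]), 0.84), (array([ 0.51 , -0.145,  0.014]), 0.67)]
scene flour_shaker [(array([0.5  , 0.396, 0.089]), 0.78)]
{'intrinsics': array([[352.4868,   0.    , 260.7777],
       [  0.    , 352.4868, 187.5478],
       [  0.    ,   0.    ,   1.    ]]), 'position': array([ 0.2483, -0.8106,  0.956 ]), 'attitude': array([-2.3303,  0.0063, -0.3508])}
side brush []
side bristles []
side handle_end []
side blue_crock_floor [(array([0.426, 0.134, 0.012]), 0.63)]
side blue_crock_mouth [(array([0.428, 0.138, 0.013]), 0.66)]
side white_crock_floor []
side white_crock_mouth []
side tea_mug []
side loaf [(array([ 0.501, -0.423,  0.05 ]), 0.79)]
side flour_shaker [(array([0.427, 0.136, 0.013]), 0.69)]
```

View pics/a.png

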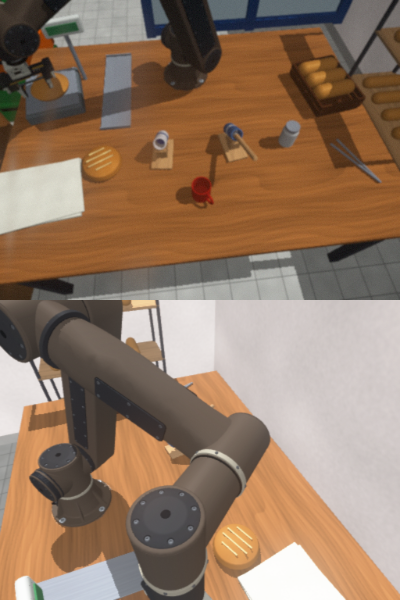

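The scene view (top) shows the white crock at about (160,140), the blue crock with the brush at (234,132), the mug at (202,190), the loaf at (100,163) and the shaker at (289,133), in half-scale pixels. The arm blocks the side view. Next I fit the crock and brush axes.

Run:
```python
from h import *
np.set_printoptions(precision=4,suppress=True)
im,d,c=cloud('scene')
r=finder.masks_of('scene','brush')
m=r[0]['mask']&(d>0);P=c[m]
m2=cv2.erode(m.astype(np.uint8),np.ones((3,3)))>0;Q=c[m2]
for X in(P,Q):
    mu=np.median(X,0);u,s,vt=np.linalg.svd(X-X.mean(0));a=vt[0]*np.sign(vt[0][0]);t=(X-X.mean(0))@a
    print(len(X),X.mean(0),a,'elev',np.degrees(np.arcsin(a[2])),'yaw',np.degrees(np.arctan2(a[1],a[0])),t.min(),t.max(), s)
    print(X.mean(0)+a*t.max(), X.mean(0)+a*t.min())
# points above the stand near each crock
for n,y in(('blue',.15),('white',-.141)):
    s=(abs(c[...,1]-y)<.09)&(abs(c[...,0]-.49)<.13)&(c[...,2]>.03)&(d>0)
    if n=='blue': s&=~cv2.dilate(m.astype(np.uint8),np.ones((3,3))).astype(bool)
    X=c[s];print(n,len(X),X.min(0),X.max(0),X.mean(0))
    st=(abs(c[...,1]-y)<.09)&(abs(c[...,0]-.5)<.13)&(c[...,2]>.008)&(c[...,2]<.025)&(d>0)
    S=c[st];print('stand',np.median(S[:,2]),cv2.minAreaRect(S[:,:2].astype(np.float32)))
    np.save(f'{n}.npy',X)
save(cv2.resize(im[130:270,180:350],None,fx=4.5,fy=4.2,interpolation=cv2.INTER_CUBIC),'b')
```

```text
260 [0.5825 0.1831 0.1598] [0.8759 0.1878 0.4444] elev 26.38210851672635 yaw 12.100775366432295 -0.12138483581971497 0.08877784738400385 [1.0123 0.0811 0.0402]
[0.6603 0.1998 0.1993] [0.4762 0.1603 0.1059]
120 [0.5926 0.1846 0.1661] [0.8735 0.1831 0.4511] elev 26.81739588127919 yaw 11.83907156455238 -0.12129980835704943 0.07644861407506812 [0.6522 0.0311 0.0168]
[0.6594 0.1986 0.2006] [0.4867 0.1624 0.1114]
blue 440 [0.4075 0.1294 0.0302] [0.5223 0.1924 0.1421] [0.4777 0.1547 0.0915]
stand 0.013763249434551428 ((0.4828914701938629, 0.1649971902370453), (0.15126152336597443, 0.09056131541728973), 9.85208511352539)
white 524 [ 0.4157 -0.1754  0.0304] [ 0.5294 -0.1146  0.1421] [ 0.4885 -0.1448  0.0921]
stand 0.013752660311668663 ((0.4895523190498352, -0.14724428951740265), (0.08974169194698334, 0.1532459259033203), 83.17610168457031)
```

View pics/b.png

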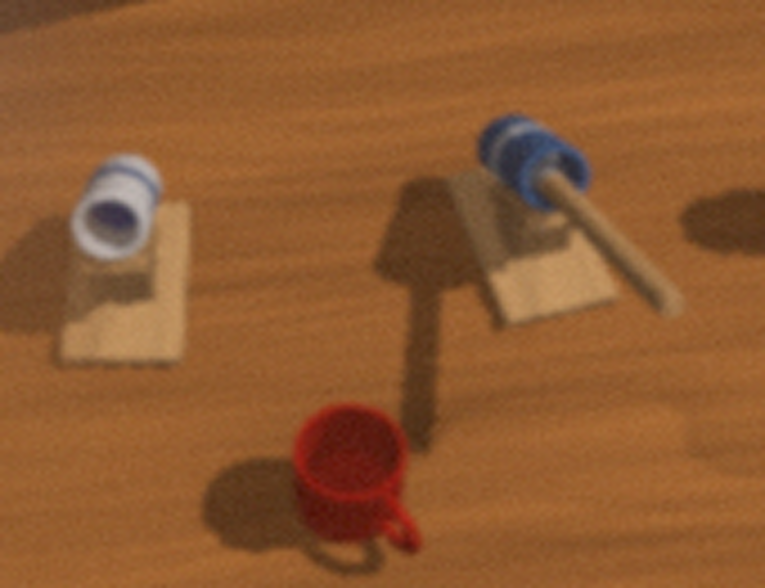

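Run:
```python
from h import *
from scipy.optimize import least_squares
np.set_printoptions(precision=4,suppress=True)
for n,yaw in(('blue',9.85),('white',-6.8)):
    X=np.load(n+'.npy');e=np.radians(38)
    def fit(p):
        y=np.radians(p[2]);a=np.array([np.cos(e)*np.cos(y),np.cos(e)*np.sin(y),np.sin(e)])
        M=np.array([p[0],p[1],.120]);v=Y-M;t=v@a;r=np.linalg.norm(v-np.outer(t,a),axis=1);return t,r
    x0=X.mean(0);p=np.array([x0[0]+.03,x0[1],yaw])
    for i in range(4):
        Y=X;t,r=fit(p);Y=X[(t<-.004)&(t>-.09)&(r>.0235)&(r<.034 if i else .05)]
        s=least_squares(lambda p:np.r_[(fit(p)[1]-.027),(p[2]-yaw)*.001],p,loss='soft_l1',f_scale=.002);p=s.x
    Y=X;t,r=fit(p);k=(r<.032)&(r>.018)
    print(n,p,len(Y),'tmax',np.percentile(t[k],[90,97,100]),s.cost)
```

```text
Traceback (most recent call last):
TypeError: ufunc 'bitwise_and' not supported for the input types, and the inputs could not be safely coerced to any supported types according to the casting rule ''safe''
```

Run:
```python
from h import *
from scipy.optimize import least_squares
np.set_printoptions(precision=4,suppress=True)
e=np.radians(38)
def tr(p,Y):
    y=np.radians(p[2]);a=np.array([np.cos(e)*np.cos(y),np.cos(e)*np.sin(y),np.sin(e)])
    v=Y-np.array([p[0],p[1],.120]);t=v@a;return t,np.linalg.norm(v-np.outer(t,a),axis=1)
for n,yaw in(('blue',9.85),('white',-6.8)):
    X=np.load(n+'.npy');x0=X.mean(0);p=np.array([x0[0]+.03,x0[1],yaw])
    for i in range(5):
        t,r=tr(p,X);Y=X[(t<-.004)&(t>-.09)&(r>.0235)&(r<(.034 if i else .05))]
        s=least_squares(lambda p:np.r_[tr(p,Y)[1]-.027,(p[2]-yaw)*.001],p,loss='soft_l1',f_scale=.002);p=s.x
    t,r=tr(p,X);k=(r<.032)&(r>.018)
    print(n,p,len(Y),'tmax',np.percentile(t[k],[90,97,100]),s.cost)
```

```text
blue [0.5034 0.1642 6.4548] 233 tmax [-0.0024 -0.0003  0.0045] 0.0004442291113354074
white [ 0.5088 -0.149  -6.3735] 170 tmax [-0.0002  0.0015  0.0056] 0.0002434350256288506
```

Emit:
{"method": "play_rows", "body": {
  "targets": [
    [[-0.038,0.0415,-0.004,0],[-0.076,0.083,-0.008,0],[-0.114,0.1245,-0.012,0],[-0.152,0.166,-0.016,0],[-0.19,0.2075,-0.02,0]]
  ],
  "grip": 0,
  "newtons": 40
}}

```text
t: 1.82
eef_pos: [0.3597, -0.3525, 0.425]
ee_rot: [-3.141, 0.0, -2.735]
force: [0.8, -0.5, 1.4]
width: 0.0876
```

Emit:
{"method": "play_rows", "body": {
  "targets": [
    [[-0.038,0.0415,0,0],[-0.076,0.083,0,0],[-0.114,0.1245,0,0],[-0.152,0.166,0,0],[-0.19,0.2075,0,0]]
  ]
}}

```text
t: 2.45
eef_pos: [0.452, -0.0866, 0.4252]
ee_rot: [-3.141, 0.001, -2.735]
force: [1.3, -1.5, -0.2]
width: 0.0875
```

Emit:
{"method": "play_rows", "body": {
  "targets": [
    [[-0.038,0.0415,0,3],[-0.076,0.083,0,6],[-0.114,0.1245,0,9],[-0.152,0.166,0,11.4],[-0.19,0.2075,0,11.4]]
  ]
}}

```text
t: 3.08
eef_pos: [0.5445, 0.1792, 0.425]
ee_rot: [3.141, 0.001, -2.934]
force: [0.9, -0.9, 0.8]
width: 0.0878
```

```bash
cat >> h.py <<'E'
def go(T,yaw_deg=None,s=None):
    "tool-frame shift+turn to reach TCP T"
    s=s or arm.get_state();M=rot(s['ee_rot']);y=np.degrees(s['ee_rot'][2])
    dt=0 if yaw_deg is None else -((yaw_deg-y+180)%360-180)
    return np.round(np.r_[M.T@(np.array(T)-s['eef_pos']),dt],4)
def brushfit(n,tag=None):
    im,d,c=cloud(n);r=finder.masks_of(n,'brush')
    if not r: print('none');return im,d,c
    m=r[0]['mask']&(d>0);m2=cv2.erode(m.astype(np.uint8),np.ones((3,3)))>0;X=c[m2]
    med=np.median(X,0)
    for i in range(3):
        u,s,vt=np.linalg.svd(X-X.mean(0),full_matrices=False);a=vt[0];mu=X.mean(0);v=X-mu;t=v@a
        k=np.linalg.norm(v-np.outer(t,a),axis=1)<.016;X=X[k]
    t=(X-X.mean(0))@a
    print(n,'score',r[0]['score'],len(X),'ends',X.mean(0)+a*t.min(),X.mean(0)+a*t.max(),'elev',np.degrees(np.arcsin(a[2])),'yaw',np.degrees(np.arctan2(a[1],a[0])))
    return im,d,c
E
python3 - <<'E'
from h import *
np.set_printoptions(precision=4,suppress=True)
a=brushfit('wrist')[0];b=brushfit('side')[0]
print(arm.get_state()['q'],cams.camera_params('wrist')['position'])
save(np.vstack([cv2.resize(a,(400,300)),cv2.resize(b,(400,300))]),'c')
E
```

```text
wrist score 0.64 2503 ends [0.4908 0.1668 0.1122] [0.6452 0.1995 0.1938] elev 27.33787681160235 yaw 11.961109651259711
side score 0.55 130 ends [0.6486 0.1948 0.195 ] [0.5075 0.1655 0.1199] elev -27.53638783934647 yaw -168.2472072103487
[ 0.6581  0.1794 -0.1885 -0.0001 -1.2041 -2.0194] [0.4655 0.1615 0.4038]
```

View pics/c.png

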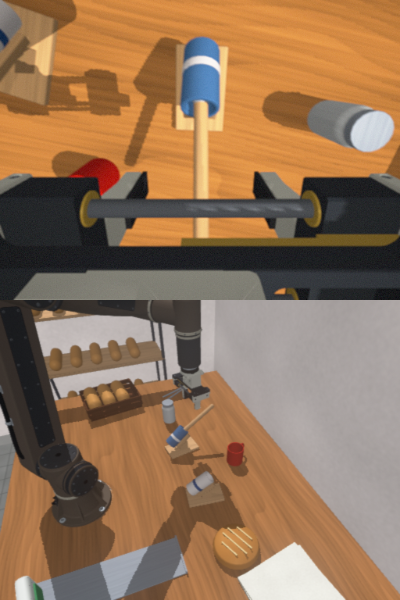

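The wrist view shows the handle centred between the fingers (column about 202 of 400), with an elevation of 27° and a yaw of 12°. Descending to grip.

Emit:
{"method": "play_rows", "body": {
  "targets": [
    [[0,0,0.04,0],[0,0,0.08,0],[0,0,0.115,0],[0,0,0.135,0],[0,0,0.135,0]]
  ]
}}

```text
t: 3.9
eef_pos: [0.5436, 0.1759, 0.2887]
ee_rot: [-3.141, -0.003, -2.935]
force: [0.2, -0.2, -0.6]
width: 0.0876
```

Emit:
{"method": "play_rows", "body": {
  "targets": [
    [[0,0,0,0],[0,0,0,0],[0,0,0,0],[0,0,0,0],[0,0,0,0]]
  ],
  "grip": 255,
  "newtons": 40
}}

```text
t: 4.53
eef_pos: [0.5442, 0.1774, 0.2898]
ee_rot: [3.142, 0.0, -2.934]
force: [1.2, 0.2, -0.4]
width: 0.0432
```

Emit:
{"method": "play_rows", "body": {
  "targets": [
    [[0,0,0,0],[0,0,0,0],[0,0,0,0],[0,0,0,0]]
  ]
}}

```text
t: 5.03
eef_pos: [0.5442, 0.1773, 0.2896]
ee_rot: [-3.141, -0.0, -2.934]
force: [-0.4, -0.4, -0.6]
width: 0.0186
```

Emit:
{"method": "play_rows", "body": {
  "targets": [
    [[-0.02,0,-0.011,0],[-0.045,0,-0.0245,0],[-0.075,0,-0.041,0],[-0.105,0,-0.0575,0],[-0.13,0,-0.072,0]]
  ]
}}

```text
t: 5.65
eef_pos: [0.6724, 0.2043, 0.3619]
ee_rot: [-3.142, -0.0, -2.934]
force: [-0.9, -0.1, -1.9]
width: 0.0187
```

Emit:
{"method": "play_rows", "body": {
  "targets": [
    [[0.005,-0.023,-0.04,-10],[0.01,-0.047,-0.07,-20],[0.015,-0.07,-0.09,-30],[0.02,-0.094,-0.09,-40],[0.0247,-0.117,-0.09,-50]]
  ]
}}

```text
t: 6.28
eef_pos: [0.6712, 0.0838, 0.4517]
ee_rot: [3.141, 0.0, -2.055]
force: [-0.8, -0.4, -0.9]
width: 0.0189
```

Emit:
{"method": "play_rows", "body": {
  "targets": [
    [[0.0207,-0.0165,0,-10],[0.0414,-0.033,0,-20],[0.062,-0.0494,0,-30],[0.0827,-0.066,0,-40],[0.1034,-0.0824,0,-50]]
  ]
}}

```text
t: 6.9
eef_pos: [0.6955, -0.0463, 0.4512]
ee_rot: [3.141, 0.0, -1.183]
force: [-0.2, 0.1, -1.0]
width: 0.0189
```

Emit:
{"method": "play_rows", "body": {
  "targets": [
    [[0.0254,0.005,0,-10],[0.0508,0.01,0,-20],[0.0761,0.015,0,-30],[0.1015,0.02,0,-40],[0.1269,0.0251,0,-50]]
  ]
}}

```text
t: 7.52
eef_pos: [0.7196, -0.1733, 0.4511]
ee_rot: [3.142, 0.001, -0.31]
force: [0.2, 0.4, -0.6]
width: 0.0191
```

Emit:
{"method": "play_rows", "body": {
  "targets": [
    [[0,0,0,-6],[0,0,0,-11.6],[0,0,0,-11.6]]
  ]
}}

```text
t: 7.9
eef_pos: [0.7195, -0.1726, 0.4511]
ee_rot: [-3.141, 0.001, -0.114]
force: [0.2, 0.2, -0.1]
width: 0.0192
```

Run:
```python
from h import *
np.set_printoptions(precision=4,suppress=True)
a=brushfit('scene')[0];b=brushfit('side')[0]
s=arm.get_state();print(s['q'],s['eef_pos'],s['width'])
save(np.vstack([cv2.resize(a,(400,300)),cv2.resize(b,(400,300))]),'d')
```

```text
scene score 0.75 375 ends [ 0.7129 -0.1714  0.3039] [ 0.8412 -0.1832  0.2429] elev -25.339178307146515 yaw -5.258288920447889
side score 0.68 228 ends [ 0.5994 -0.1637  0.3596] [ 0.8328 -0.1978  0.2377] elev -27.324595791620762 yaw -8.29851772923088
[ 0.027   0.4466  0.2513 -0.     -1.3758  1.429 ] [ 0.7195 -0.1724  0.4515] 0.01902777680084991
```

View pics/d.png

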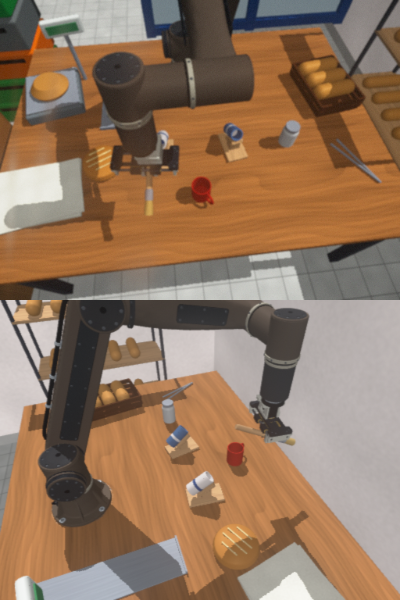

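Both views show the brush held about 27° bristle-down, with the bristles pointing away from the robot. I'll lower it so the tip contacts the counter and levels it in a light grip.

Emit:
{"method": "play_rows", "body": {
  "targets": [
    [[0,0,0.05,0],[0,0,0.1,0],[0,0,0.15,0],[0,0,0.19,0],[0,0,0.2,0]]
  ],
  "newtons": 8
}}

```text
t: 8.72
eef_pos: [0.7185, -0.1724, 0.2484]
ee_rot: [3.141, 0.005, -0.114]
force: [-0.2, -0.2, -1.5]
width: 0.0197
```

Emit:
{"method": "play_rows", "body": {
  "targets": [
    [[0,0,0.015,0],[0,0,0.03,0],[0,0,0.045,0],[0,0,0.06,0],[0,0,0.066,0]]
  ]
}}

```text
t: 9.35
eef_pos: [0.7192, -0.1725, 0.1843]
ee_rot: [3.142, 0.001, -0.113]
force: [-0.1, 0.6, -0.1]
width: 0.0195
```

Run:
```python
from h import *
np.set_printoptions(precision=4,suppress=True)
a=brushfit('scene')[0];b=brushfit('side')[0]
s=arm.get_state();print(s['eef_pos'],s['width'],s['force'])
```

```text
scene score 0.63 220 ends [ 0.7357 -0.1729  0.0327] [ 0.8533 -0.1835  0.0259] elev -3.307951266169423 yaw -5.1213803208932935
none
[ 0.7197 -0.1726  0.1859] 0.01975572519583484 [ 0.3769  0.0827 -0.1936]
```

Emit:
{"method": "play_rows", "body": {
  "targets": [
    [[0,0,0.002,0],[0,0,0.002,0],[0,0,0.002,0],[0,0,0.002,0]]
  ],
  "grip": 140
}}

```text
t: 10.05
eef_pos: [0.7195, -0.1725, 0.1839]
ee_rot: [-3.142, -0.0, -0.113]
force: [0.4, -0.5, 1.0]
width: 0.0395
```

Emit:
{"method": "play_rows", "body": {
  "targets": [
    [[0.015,0,0,0],[0.03,0,0,0],[0.042,0,0,0],[0.042,0,0,0]]
  ]
}}

```text
t: 10.55
eef_pos: [0.7616, -0.1774, 0.1833]
ee_rot: [-3.142, 0.0, -0.113]
force: [-0.1, -0.5, -0.7]
width: 0.039
```

Run:
```python
from h import *
np.set_printoptions(precision=4,suppress=True)
a=brushfit('scene')[0];b=brushfit('wrist')[0]
s=arm.get_state();print(s['t'],s['eef_pos'],s['width'],s['force'])
save(np.vstack([cv2.resize(a[150:342,80:336],(400,300)),cv2.resize(b,(400,300))]),'e')
```

```text
scene score 0.51 196 ends [ 0.7787 -0.1786  0.0236] [ 0.8527 -0.1858  0.0244] elev 0.6162073243153366 yaw -5.525040220097549
wrist score 0.6 7485 ends [ 0.8516 -0.1883  0.0253] [ 0.7155 -0.1722  0.019 ] elev -2.617390051469634 yaw 173.24241266960757
10.75 [ 0.7608 -0.1773  0.1836] 0.03953551188714597 [-0.5303 -0.195   0.6398]
```

View pics/e.png

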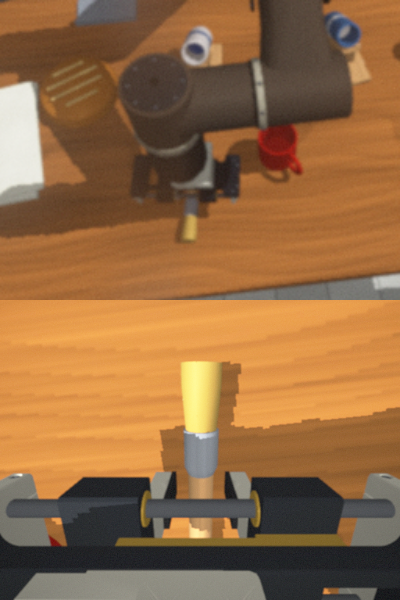

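The brush lies flat with the pads on the handle just behind the ferrule. I'll close lightly and lift so the handle end stays down and the brush pivots.

Emit:
{"method": "play_rows", "body": {
  "targets": [
    [[0,0,0,0],[0,0,0,0],[0,0,0,0],[0,0,0,0],[0,0,0,0]]
  ],
  "grip": 255,
  "newtons": 3
}}

```text
t: 11.38
eef_pos: [0.7612, -0.1773, 0.1838]
ee_rot: [3.142, 0.0, -0.113]
force: [-0.4, -0.1, 1.0]
width: 0.0199
```

Emit:
{"method": "play_rows", "body": {
  "targets": [
    [[0,0,-0.012,0],[0,0,-0.03,0],[0,0,-0.05,0],[0,0,-0.07,0],[0,0,-0.08,0]]
  ]
}}

```text
t: 12.0
eef_pos: [0.7616, -0.1774, 0.2664]
ee_rot: [-3.141, -0.003, -0.113]
force: [-0.1, 0.0, -0.8]
width: 0.0196
```

Run:
```python
from h import *
np.set_printoptions(precision=4,suppress=True)
a=brushfit('scene')[0];b=brushfit('side')[0]
s=arm.get_state();print(s['t'],s['eef_pos'],s['width'],s['force'])
```

```text
scene score 0.54 123 ends [ 0.7817 -0.1768  0.1215] [ 0.8398 -0.1832  0.1471] elev 23.61011757039454 yaw -6.299882454726798
side score 0.59 120 ends [ 0.8303 -0.1906  0.144 ] [ 0.61   -0.1651  0.0171] elev -29.77914230159439 yaw 173.38777765412036
12.2 [ 0.7611 -0.1773  0.2636] 0.019610464267996605 [0.0789 0.2107 0.0409]
```

Emit:
{"method": "play_rows", "body": {
  "targets": [
    [[0,0,-0.008,0],[0,0,-0.016,0],[0,0,-0.023,0],[0,0,-0.023,0]]
  ]
}}

```text
t: 12.7
eef_pos: [0.7614, -0.1773, 0.2877]
ee_rot: [-3.142, -0.002, -0.113]
force: [0.6, -0.6, -1.0]
width: 0.0199
```

Emit:
{"method": "play_rows", "body": {
  "targets": [
    [[0,0,0,0],[0,0,0,0],[0,0,0,0]]
  ],
  "newtons": 50
}}

```text
t: 13.08
eef_pos: [0.7611, -0.1773, 0.2863]
ee_rot: [3.142, 0.0, -0.113]
force: [-1.0, -0.1, -0.8]
width: 0.0186
```

Emit:
{"method": "play_rows", "body": {
  "targets": [
    [[0,0,-0.02,0],[0,0,-0.045,0],[0,0,-0.06,0],[0,0,-0.06,0]]
  ]
}}

```text
t: 13.58
eef_pos: [0.7615, -0.1774, 0.3491]
ee_rot: [-3.141, -0.004, -0.113]
force: [-0.6, 0.4, -0.5]
width: 0.0188
```

Run:
```python
from h import *
np.set_printoptions(precision=4,suppress=True)
a=brushfit('scene')[0];b=brushfit('side')[0]
s=arm.get_state();print(s['t'],s['eef_pos'],s['width'],s['force'])
save(np.vstack([cv2.resize(a[150:342,80:336],(400,300)),cv2.resize(b[130:322,170:426],(400,300))]),'f')
```

```text
scene score 0.82 139 ends [ 0.7799 -0.1755  0.2044] [ 0.8372 -0.1831  0.2333] elev 26.509463598214793 yaw -7.60510955244357
side score 0.9 137 ends [ 0.8256 -0.191   0.2271] [ 0.6133 -0.1656  0.0883] elev -32.99775610226511 yaw 173.17283068174228
13.775 [ 0.7609 -0.1772  0.3454] 0.0188791731532427 [-0.5529  0.3173 -0.2603]
```

View pics/f.png

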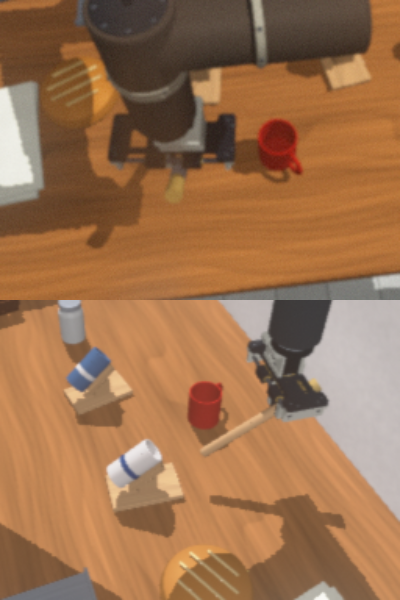

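Emit:
{"method": "play_rows", "body": {
  "targets": [
    [[-0.01,0,-0.02,0],[-0.035,0,-0.04,0],[-0.06,0,-0.0545,0],[-0.0845,0,-0.0545,0],[-0.0845,0,-0.0545,0]]
  ]
}}

```text
t: 14.4
eef_pos: [0.6756, -0.1677, 0.4037]
ee_rot: [-3.141, -0.002, -0.113]
force: [0.6, -0.6, -0.5]
width: 0.0186
```

Run:
```python
from h import *
np.set_printoptions(precision=4,suppress=True)
b=brushfit('side')[0]
s=arm.get_state();print(s['t'],s['eef_pos'],s['width'],s['force'])
save(cv2.resize(b[170:290,170:330],(800,600),interpolation=cv2.INTER_CUBIC),'g')
```

```text
side score 0.79 227 ends [ 0.7426 -0.1813  0.2876] [ 0.527  -0.156   0.1431] elev -33.65929163338571 yaw 173.32336021442512
14.5 [ 0.6771 -0.1678  0.4025] 0.01901808402849167 [-0.1376 -0.2487 -1.6133]
```

View pics/g.png

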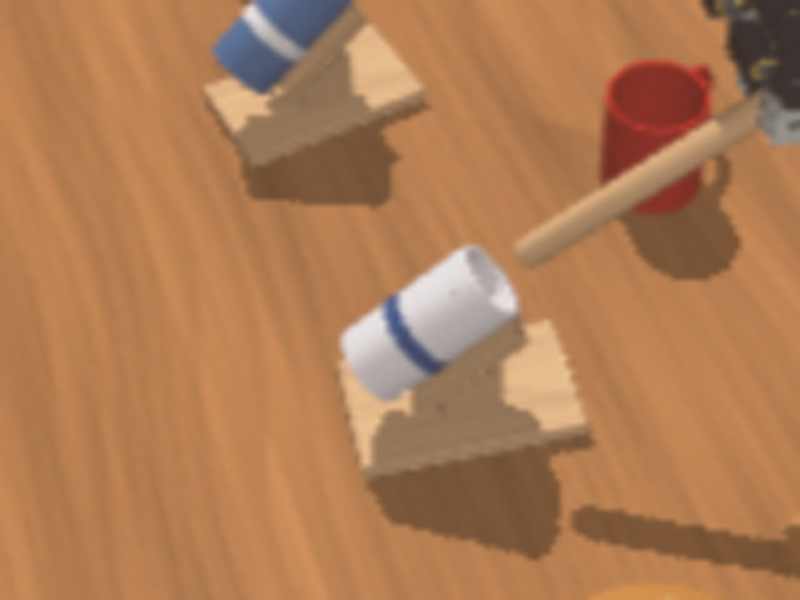

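The brush end sits on the crock's axis just outside the mouth. Inserting along the axis.

Emit:
{"method": "play_rows", "body": {
  "targets": [
    [[-0.0125,0,0.01,0],[-0.0255,0,0.02,0],[-0.0385,0,0.03,0],[-0.051,0,0.04,0],[-0.051,0,0.04,0]]
  ],
  "newtons": 25
}}

```text
t: 15.12
eef_pos: [0.6264, -0.162, 0.3605]
ee_rot: [3.141, 0.002, -0.113]
force: [0.1, 0.6, -0.1]
width: 0.0193
```

Run:
```python
from h import *
np.set_printoptions(precision=4,suppress=True)
b=brushfit('side')[0]
s=arm.get_state();print(s['t'],s['eef_pos'],s['width'],s['force'],s['moment'])
save(cv2.resize(b[170:290,170:330],(800,600),interpolation=cv2.INTER_CUBIC),'h')
```

```text
side score 0.73 210 ends [ 0.6934 -0.1764  0.2445] [ 0.5058 -0.1538  0.1184] elev -33.71122239048735 yaw 173.12409096892384
15.225 [ 0.6274 -0.162   0.3615] 0.019510691830185486 [ 0.2635  0.7586 -1.5569] [-0.1313  0.0547 -0.0364]
```

View pics/h.png

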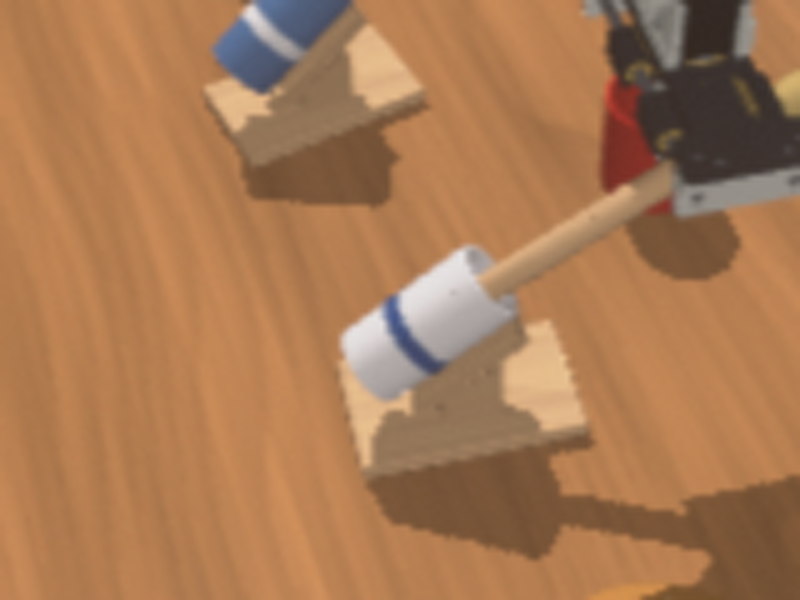

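The handle is in the white mouth and slightly low of centre, with no force. Continuing in.

Emit:
{"method": "play_rows", "body": {
  "targets": [
    [[-0.01,0,0.008,0],[-0.02,0,0.0155,0],[-0.0295,0,0.023,0],[-0.037,0,0.029,0],[-0.037,0,0.029,0]]
  ]
}}

```text
t: 15.85
eef_pos: [0.5891, -0.1577, 0.3318]
ee_rot: [3.142, 0.001, -0.113]
force: [-0.7, -0.3, -1.0]
width: 0.0193
```

Emit:
{"method": "play_rows", "body": {
  "targets": [
    [[-0.003,0,0.0025,0],[-0.006,0,0.005,0],[-0.009,0,0.007,0],[-0.009,0,0.007,0]]
  ]
}}

```text
t: 16.35
eef_pos: [0.5835, -0.1569, 0.3281]
ee_rot: [3.141, -0.009, -0.112]
force: [7.4, -1.8, 7.0]
width: 0.0196
```

Run:
```python
from h import *
np.set_printoptions(precision=4,suppress=True)
b=brushfit('scene')[0];b=brushfit('side')[0]
s=arm.get_state();print(s['t'],s['eef_pos'],s['width'],s['force'],s['moment'])
```

```text
scene score 0.55 51 ends [ 0.6328 -0.1551  0.2054] [ 0.6652 -0.1649  0.2082] elev 4.7781777674137365 yaw -16.76720488664995
side score 0.56 124 ends [ 0.6538 -0.1727  0.2113] [ 0.5066 -0.1533  0.1158] elev -32.77094302382315 yaw 172.52506112174123
16.55 [ 0.5836 -0.1569  0.328 ] 0.019720497250141505 [ 6.6541 -1.3818  6.2044] [-0.4493 -2.247   0.0202]
```

Emit:
{"method": "play_rows", "body": {
  "targets": [
    [[0,0,0,0],[0,0,0.005,0],[0,0,0.01,0]]
  ],
  "newtons": 3
}}

```text
t: 16.92
eef_pos: [0.581, -0.1568, 0.3149]
ee_rot: [-3.142, -0.001, -0.113]
force: [3.6, -0.6, 2.9]
width: 0.0193
```

Emit:
{"method": "play_rows", "body": {
  "targets": [
    [[0,0,0,0],[0,0,0,0],[0,0,0,0],[0,0,0,0],[0,0,0,0]]
  ],
  "grip": 0
}}

```text
t: 17.55
eef_pos: [0.5808, -0.1568, 0.3152]
ee_rot: [-3.142, 0.0, -0.113]
force: [0.7, 0.1, 0.1]
width: 0.0642
```

Run:
```python
from h import *
np.set_printoptions(precision=4,suppress=True)
b=brushfit('side')[0]
s=arm.get_state();print(s['t'],s['eef_pos'],s['width'],s['force'],s['moment'])
save(cv2.resize(b[170:290,170:330],(800,600),interpolation=cv2.INTER_CUBIC),'i')
```

```text
side score 0.79 106 ends [ 0.6619 -0.1725  0.1914] [ 0.5079 -0.1538  0.1169] elev -25.64965227491751 yaw 173.09799891761435
17.65 [ 0.5808 -0.1568  0.3152] 0.07205748123518943 [ 0.166  -0.5221  0.7784] [-0.058   0.1292  0.0373]
```

View pics/i.png

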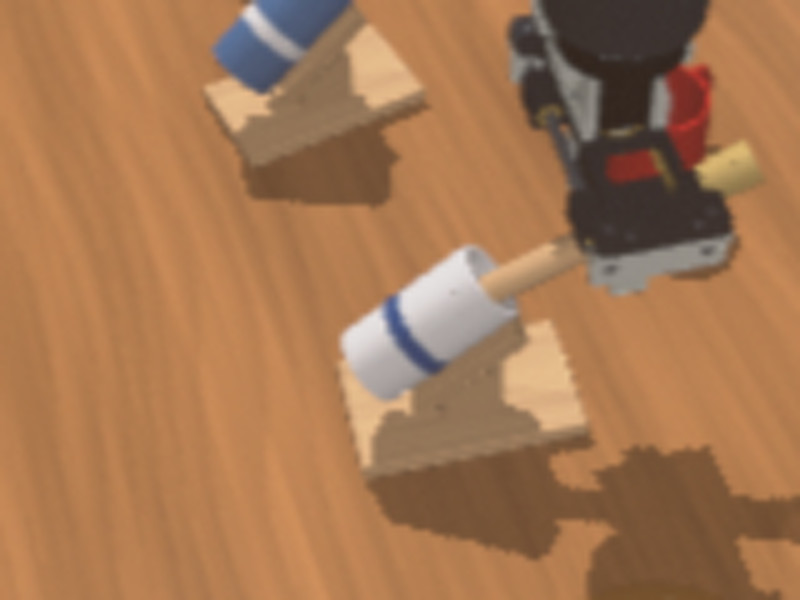

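Released, and the brush has settled on the rim at about 26°. Retreating straight up.

Emit:
{"method": "play_rows", "body": {
  "targets": [
    [[0,0,0,0],[0,0,-0.01,0],[0,0,-0.04,0],[0,0,-0.08,0],[0,0,-0.13,0]]
  ]
}}

```text
t: 18.27
eef_pos: [0.5805, -0.1567, 0.4465]
ee_rot: [3.141, 0.001, -0.113]
force: [2.1, 0.1, 0.9]
width: 0.0871
```

Emit:
{"method": "play_rows", "body": {
  "targets": [
    [[-0.04,0,-0.03,0],[-0.09,0,-0.05,0],[-0.12,0,-0.05,0],[-0.12,0,-0.05,0]]
  ]
}}

```text
t: 18.77
eef_pos: [0.4595, -0.1433, 0.4972]
ee_rot: [-3.141, -0.004, -0.113]
force: [0.4, 0.2, 0.2]
width: 0.0875
```

Run:
```python
from h import *
np.set_printoptions(precision=4,suppress=True)
a=brushfit('scene')[0];b=brushfit('side')[0]
for q in('tea_mug','loaf','flour_shaker'):print(q,[(x['xyz'],x['score']) for x in finder.find_in('scene',q)[:1]])
s=arm.get_state();print(s['t'],s['eef_pos'],s['width'],s['force'])
save(np.vstack([cv2.resize(a[130:322,130:386],(400,300)),cv2.resize(b[160:304,170:362],(400,300))]),'j')
```

```text
scene score 0.51 343 ends [ 0.4794 -0.3439  0.0599] [ 0.582  -0.4476  0.0502] elev -3.792628372691702 yaw -45.30189338623826
side score 0.85 223 ends [ 0.6621 -0.1733  0.1911] [ 0.5104 -0.1537  0.1174] elev -25.736337882396825 yaw 172.66207570661064
tea_mug [([0.6869, 0.0022, 0.0474], 0.92)]
loaf []
flour_shaker [([0.5046, 0.3967, 0.0917], 0.88)]
19.125 [ 0.4624 -0.1432  0.4946] 0.08748543249789516 [-0.6332 -0.835   0.7875]
```

View pics/j.png

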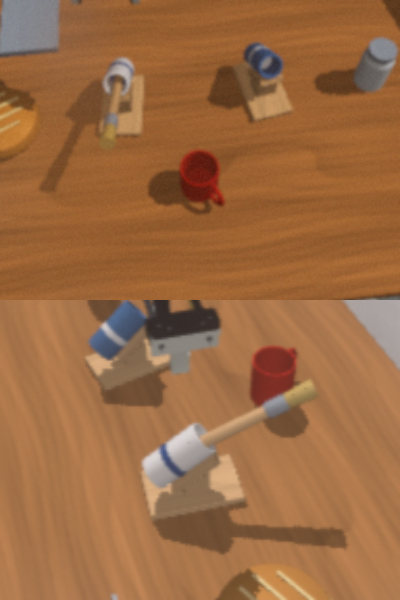

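```bash
python3 -c "
from h import *
print(job_done(), arm.get_state()['t'])"
```

```text
the job is handed in; nothing more can be done
the job is handed in; nothing more can be done
```

The brush now stands in the white crock, handle down and bristles out, and the gripper has let go. I handed the job in at about 19 s of the 48 s allowed.

**How it was done:** I pulled the brush out of the blue crock by its wooden handle, turned it about 160° and laid it flat on the counter. I gripped the handle again just behind the ferrule and lifted lightly, so the handle end tipped down to about 33°. Then I slid it along the white crock's axis until it met the floor, at about 10 N, and released it. The bristles were never gripped.

**Last checks:**
- **Brush:** it leans about 26° above level on the rim, with roughly 174 mm showing against the 175 mm expected when fully in.
- **Mug and shaker:** the finder puts both within about 5 mm of where they started, which is about its own accuracy.
- **Robot:** the gripper is open and clear, and touches nothing.

**Checks that failed or disagreed:**
- **Scene-camera brush fit:** on the final picture it locked onto the loaf, so I relied on the side camera and the pictures.
- **Loaf:** the finder returned nothing for it on the last look. It appears in the final pictures where expected, but I did not measure it again.

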